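Refit the gas ring's knob and hold it in for lighting

TASK

The control knob of the small gas burner was pulled off for cleaning: pick it up, match the flat in its bore to the flat of the bare tap stem and push it fully home. Then bring it to the lighting position: push the knob in against the tap's spring as far as it goes and turn it counter-clockwise to its end stop (the flame mark). Finish still holding the knob there, pushed in and at the stop, without letting go; leave the cups, spoon, tamper and milk jug where they are.

Things in the scene. Friction and masses are not known exactly. Their poses are not given: they have to be found in the camera images.
- knob: black plastic cooker knob of about 60 g, standing upright (bore down) on the counter to the right of the burner: round skirt 47 mm across, 18 mm high, with an upright grip bar across its top; 41 mm high in all. Own x runs along the bar to its pointed end (the pointer, short white line on top). Origin: centre of its underside; z up
- knob_grip (a point): middle of the knob's grip bar, on the knob's axis 31 mm above its underside. Bar 13.6 mm thick, from 18 to 41 mm above the underside, along the knob's x from -19 to +27 mm; its sides are parallel from x = -16 to +15 mm, then narrow to the pointer nose. The skirt's flat top at 18 mm is a ledge on both sides of the bar that fingertips can push on
- knob_bore (a point): mouth of the knob's blind bore, centre of the underside: 13 mm wide, 15 mm deep, its first 3 mm flared by 2 mm as a lead-in. It is D-shaped: its flat lies on the pointer side (knob's +x), 2.4 mm from the axis. The bore's angular play on the stem is about 0.1 rad, and under load the knob leads the stem by 0.2 to 0.3 rad; turned otherwise it will not go on
- burner: stainless gas burner fixed to the counter, 290 mm deep (own x) by 200 mm wide, deck at z = 56 mm; burner head and cast pan support (87 mm high) on the rear part, from own x = -35 mm back. The tap stem stands on the clear front deck at own x = -102 mm, y = 0. A round pip 35 mm behind it (+x) marks off, a flame mark 37 mm to its left (+y) full flame. Origin: centre of underside; front is own -x
- stem: upright brass tap stem, 12 mm in diameter, one side milled to a flat (D-shaped) 2 mm from the axis; 27 mm high above the deck, top edge bevelled. Origin: on the axis, level with the deck (z = 56 mm) when not pushed in; it turns and sinks with the stem. Own x points straight out of the flat. Knob home: knob's origin 12 mm above this origin, knob's x along the stem's x
- stem_tip (a point): centre of the stem's top end, 83 mm above the counter when not pushed in; axes as the stem's
- tap (a joint): rotation of the stem: 0 = off (flat faces the burner's rear, own +x), grows counter-clockwise seen from above to the firm end stop at 1.571 (full flame; flat faces the burner's left, +y). Light friction, about 0.04 N m; it stays where it is left. It starts between 0 and 0.5
- plunger (a joint): how far the stem is pushed in: 0 = out, 0.006 m = fully in against a firm stop. A spring pushes back with about 4 N at the start of the travel and 9 N at its end, and lifts the stem again when released
- milk_jug: bystander: steel milk jug, 90 mm across without its loop handle, 105 mm high; behind on the right. Origin: centre of its underside. To the right of it and of the knob, from y = -0.33 on and x = 0.37 on, stands the bakery case, solid up to z = 0.35: lift over it when coming from there
- mug_1: bystander: espresso cup 61x85x50 mm on the drip tray of the espresso machine, left. Origin: centre of its underside
- mug_3: bystander: second espresso cup, 61x85x50 mm, on the counter in front of the espresso machine, far left. Origin: centre of its underside
- tamper: bystander: coffee tamper, 58 mm base, 90 mm high, at the left front. Origin: centre of its underside
- teaspoon_1: bystander: teaspoon 130x26x11 mm lying at the front edge of the counter, along its own x. Origin: centre of its underside
Not all that is in view belongs to the job. There is more than one size of the knob; the job needs the smallest.

How it is judged:
On the way:
1. the knob is fully home on the stem, flat to flat (horizontal distance between knob and stem below 0.003 m and z of knob in the frame of stem between 0.008 and 0.0145 m and angle between the z axis of knob and the z axis of stem, either way round below 0.12 rad and angle between the x axis of knob and the x axis of stem, either way round below 0.6 rad), for 0.2 s.
At the end, for the whole second after the job is handed in: Knob fully home, flat to flat (axes within 3 mm, underside at most 14.5 mm above the stem's origin); stem pushed in over 4.5 mm and turned past 1.45 rad; fingers on the knob (over 3 N), knob pressing the stem (over 5 N), clear of the deck and at rest (all of step 1 and value of joint plunger above 0.0045 m and value of joint tap above 1.45 rad and contact force between knob and stem above 5 N and contact force between the fingers and knob above 3 N and z of knob in the frame of burner above 0.058 m and linear speed of knob below 0.02 m/s); the arm keeps its last pose, push and grip.
It fails at once if a cup, the spoon, the tamper or the milk jug is pushed more than 30 mm from its place (distance of any of milk_jug, mug_1, mug_3, tamper, teaspoon_1 from where it was at the start of the episode above 0.03 m).
It also fails if it takes over 58 s, if anything falls off the work surface, if the arm or the gripper's body presses on something with over 40 N, if the wrist force passes 120 N, or if a joint passes its speed limit or range.

ROBOT

A 7-joint arm with a two-finger parallel gripper is mounted at the origin on a cart in front of the work surface, level with it; the furniture and walls round the work are solid. World frame = base frame: x ahead of the robot, y to its left, z up, the work surface at z = 0. Lengths are in m, angles in rad, forces in N, time in s.
With the tool pointing down it reaches from about 0.425 to 0.875 m from the base axis. Payload 8.4 kg.
Tool frame: the origin (TCP) lies midway between the tips of the shut fingers; the grasp point (between the pads) lies 19 mm behind it; z points along the fingers, y is the line along which they close (so a half turn about z gives the same grasp; the last joint's range is limited). The gripper opens to 87 mm and grips with 3 to 60 N. Pads are 19 mm wide; open, the fingers measure 117 mm over their backs; the gripper's body (75 mm by 190 mm) begins 51 mm behind the grasp point.
Start: joints at [1.093, 0.333, 0.04, 1.465, -0.013, 1.343, -0.059], TCP at [0.24, -0.604, 0.223] pointing down, gripper open.
Joint ranges: [-2.58, 2.58], [-0.38, 2.09], [-1.3, 1.39], [0.25, 2.4], [-1.5, 4.64], [0.08, 2.09], [-2.65, 2.65]. Speed limits (rad/s): [2.22, 2.22, 2.79, 2.79, 3.14, 3.14, 3.14].

INTERFACE

Orientations are given as a rotation vector (axis times angle).
In Python, from workcell import robot gives the robot as it stands. The module is installed in compiled form; this text tells all that it offers.
- The arm moves only by the shell command python3 -m pendant 'ROWS' [FORCE]. ROWS is JSON, a list of rows, each an object with "travel": the shift along the tool's x, y, z in mm, a list of three; "delta_rot": the turn, a rotation vector about the tool's x, y, z in degrees, a list of three; "gripper": the opening, from -1 (shut) to 1 (fully open). In form: [{"travel": [dx, dy, dz], "delta_rot": [rx, ry, rz], "gripper": gripper}, ...]. A call has 1 to 12 rows; each row shifts and turns the commanded pose from where the row before left it, along the tool's axes as they then stand; what a row does not reach is not made up. A row lasts 1/8 s, in which the tool goes at most 62.5 mm and 10.7 degrees, less where a joint would pass 70% of its speed; a pose out of reach is approached as far as the arm can. A call is refused whole if a number of a shift passes 62.5 or a number of a turn 10.7, either way. A call with a gripper value outside its range is refused whole. The fingers move at their own pace and stop on an object; FORCE is the grip in N (left out, the last holds). Time passes only in rows, so rows that do not move let the fingers close. It gives the time, the measured TCP pose, the force, the opening and the grip force at its end, in the units of the state.
- robot.get_obs(): the state, without advancing time (a new reading comes with each control period).
- robot.read_camera(name): name is "scene" or "side" or "wrist"; returns the picture (384x512x3 uint8, red, green, blue); there is no depth.
- robot.get_calibration(name): a dict with "fov_y" (degrees; the focal length in pixels is half the picture's height over the tangent of half this angle, whatever the lens; pixels are square), "cx", "cy" (the principal point, pixels), "dist" ([k1, k2, p1, p2, k3] as OpenCV has them; the pictures are not rectified), "T" (4x4, takes a point from camera to world coordinates); the wrist camera has in their place "tool_from_camera" (4x4, takes a point from camera to tool coordinates, whose origin is the TCP and whose axes are the flange's). Camera axes: x right, y down, z forward; pixel columns grow to the right and rows downward; lengths in m; the calibration is good to about 2 mm. A picture is of the moment at which its call begins: read the wrist's pose just before it. get_calibration takes no time and is no camera call.
- robot.sign_off(): hands the job in; it is judged then, once.
The state is a dict: "time_s": time; "q": joint angles; "qd": joint speeds; "tau": joint torques, N m; "tcp_pos": TCP position; "eef_rot": TCP orientation; "force": force on the tool from outside, world axes, zero at the start; "torque": the same for the moment, N m; "width": finger opening in m; "grip_force": force on a finger pad.
Only numpy, scipy, OpenCV 4.12 (cv2) and the standard library are available. Lean on these libraries where they do the work, as an engineer would, in place of code of your own. Each camera call takes 0.05 s, during which the arm holds its last target. There are 200 camera calls.

## Working session

There is one attempt and no reset: what is moved stays moved. The work goes in short steps, Python scripts to look and compute and a shell command to move; the robot and the scene stay as the last step left them, time stands still between calls to the robot, and variables do not carry over. Pictures are saved under pics/ and viewed, at most 10 in all, crops included, and the job is handed in when it is done.

```bash
mkdir -p pics
cat > h.py <<'E'
import numpy as np, cv2
from scipy.spatial.transform import Rotation as R
from workcell import robot
def cam(name):
    c=robot.get_calibration(name); f=192/np.tan(np.radians(c["fov_y"]/2))
    K=np.array([[f,0,c["cx"]],[0,f,c["cy"]],[0,0,1]]); d=np.array(c["dist"],float)
    if "T" in c: T=np.array(c["T"])
    else:
        o=robot.get_obs(); W=np.eye(4); W[:3,:3]=R.from_rotvec(o["eef_rot"]).as_matrix(); W[:3,3]=o["tcp_pos"]
        T=W@np.array(c["tool_from_camera"])
    return K,d,T
def ray(C,uv):
    K,d,T=C; p=cv2.undistortPoints(np.array(uv,float).reshape(-1,1,2),K,d).reshape(-1,2)
    v=np.c_[p,np.ones(len(p))]@T[:3,:3].T
    return T[:3,3],v
def plane(C,uv,z):
    o,v=ray(C,uv); return o+v*((z-o[2])/v[:,2])[:,None]
def proj(C,P):
    K,d,T=C; Ti=np.linalg.inv(T); r=cv2.Rodrigues(Ti[:3,:3])[0]
    return cv2.projectPoints(np.array(P,float).reshape(-1,1,3),r,Ti[:3,3],K,d)[0].reshape(-1,2)
def shot(name,fn):
    C=cam(name); im=robot.read_camera(name); cv2.imwrite("pics/"+fn,cv2.cvtColor(im,cv2.COLOR_RGB2BGR)); return C,im
E
python3 - <<'E'
from h import *
o=robot.get_obs(); print(o)
ims=[]
for n in("scene","side","wrist"):
    C,im=shot(n,n+"0.png"); print(n,C[0][0,0],C[2].round(3).tolist()); np.savez("pics/"+n+"0",K=C[0],d=C[1],T=C[2])
E
```

```text
{'time_s': 0.0, 'q': array([ 1.09277646,  0.33390964,  0.03985023,  1.46628168, -0.0134075 ,
        1.34330192, -0.05850325]), 'qd': array([ 0.00056701, -0.00126877,  0.00025089, -0.00040802,  0.00049331,
        0.00174916,  0.00015209]), 'tau': array([ 6.75660085e-04, -6.56356287e+01,  1.33558005e+00, -4.03799736e+01,
       -5.97308180e-02,  4.49010381e-02,  1.25749420e-04]), 'tcp_pos': array([ 0.24019746, -0.60347764,  0.22165467]), 'eef_rot': array([-3.08385036e+00, -5.91198776e-01,  6.30336334e-04]), 'force': array([-0.51660528,  0.19629012, -0.64303485]), 'torque': array([ 0.01691084, -0.02302244, -0.00889847]), 'grip_force': 0.0, 'width': 0.08705218671010083}
scene 416.0181475706922 [[0.611, -0.494, 0.618, -0.28], [-0.791, -0.395, 0.467, -0.533], [0.013, -0.774, -0.633, 0.925], [0.0, 0.0, 0.0, 1.0]]
side 384.8943905667084 [[0.906, -0.328, 0.268, 0.273], [-0.424, -0.711, 0.562, -0.501], [0.006, -0.622, -0.783, 0.915], [0.0, 0.0, 0.0, 1.0]]
wrist 344.719277004749 [[0.369, -0.898, -0.238, 0.304], [-0.929, -0.357, -0.094, -0.578], [-0.001, 0.256, -0.967, 0.384], [0.0, 0.0, 0.0, 1.0]]
```

View pics/scene0.png

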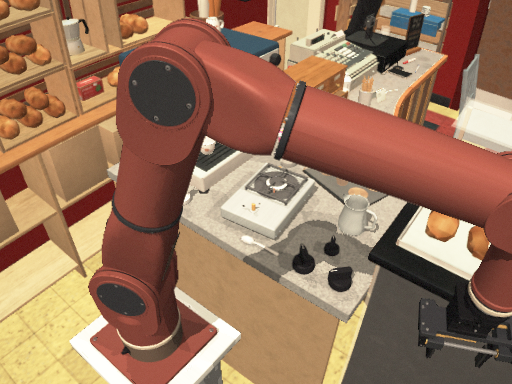

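View pics/side0.png

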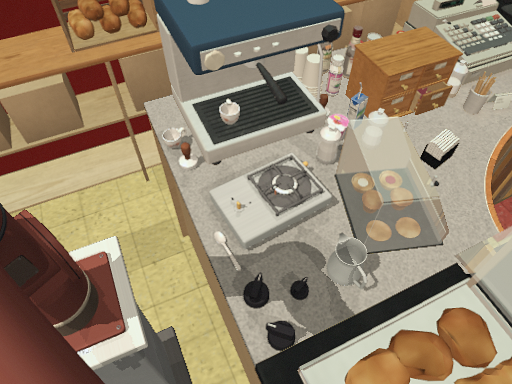

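The scene shows the burner and three black knobs, at side pixels (256,291), (300,288) and (281,334). In the scene view they are at (303,260), (331,245) and (341,278). The one at (300,288) looks smallest. I'll measure the skirts and confirm it in an enlarged crop, with the stem alongside.

Run:
```python
from h import *
im=cv2.imread("pics/side0.png")
a=cv2.resize(im[262:354,235:327],(460,460),interpolation=cv2.INTER_CUBIC)
b=cv2.resize(im[185:231,215:249],(340,460),interpolation=cv2.INTER_CUBIC)
cv2.imwrite("pics/crop1.png",np.hstack([a,b]))
C=cam("side")
g=im.max(2)
m=((g<60)).astype(np.uint8); m[:262]=0;m[354:]=0;m[:,:235]=0;m[:,327:]=0
n,l,s,c=cv2.connectedComponentsWithStats(m)
for i in range(1,n):
    if s[i,4]>40:
        x,y,w,h=s[i,:4]; L=plane(C,[[x,y+h*.6],[x+w,y+h*.6]],0.01); print(s[i],c[i].round(1),"width",np.linalg.norm(L[1]-L[0]).round(4), L.mean(0).round(3))
print(plane(C,[[236,208]],0.083))
```

```text
[243 275  26  33 582] [256.  293.2] width 0.0638 [ 0.429 -0.163  0.01 ]
[290 277  19  23 290] [299.3 289.4] width 0.0471 [ 0.531 -0.199  0.01 ]
[ 266  321   61   33 1247] [295.2 340. ] width 0.1397 [ 0.467 -0.302  0.01 ]
[[0.46852834 0.04874839 0.083     ]]
```

View pics/crop1.png

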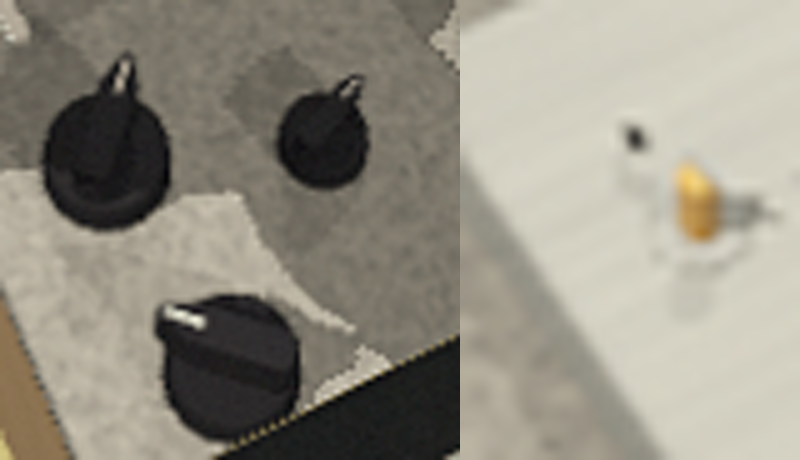

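The crop confirms it. The knob at (300,288) has a skirt about 47 mm wide; the other two are about 64 mm and larger. Its pointer nose is near (306,278). The stem is at about (236,208), with the flame mark near (231,198). Next I'll estimate the headings and work out a viewing move.

Run:
```python
from h import *
C=cam("side")
n=plane(C,[[306.2,278]],0.041)[0]; c=np.array([.531,-.199,0]); d=n-c; print("nose",n,np.degrees(np.arctan2(d[1],d[0])),np.hypot(d[0],d[1]))
s=plane(C,[[235+(-0),203.5]],0.083); print("stem top",s)
print("flame",plane(C,[[215+17/1.0*0+ (630-460)/10,185+132/10]],.056))
print("stem base",plane(C,[[215+(700-460)/10,185+23.5]],.056))
print("deck corners",plane(C,[[208,186],[243,246],[336,203],[291,157]],.056).round(3))
o=robot.get_obs(); M=R.from_rotvec(o["eef_rot"]).as_matrix(); print(M.round(3).tolist())
t=np.array([.50,-.12,.30]); print("travel",M.T@(t-o["tcp_pos"])*1000)
```

```text
nose [ 0.55253616 -0.18706876  0.041     ] 28.986877689663885 0.024620336118378005
stem top [[0.47179219 0.06326452 0.083     ]]
flame [[0.47771449 0.10166471 0.056     ]]
stem base [[0.48163272 0.06163159 0.056     ]]
deck corners [[ 0.432  0.17   0.056]
 [ 0.445 -0.049  0.056]
 [ 0.731 -0.034  0.056]
 [ 0.699  0.17   0.056]]
[[0.929, 0.37, -0.001], [0.37, -0.929, 0.001], [-0.0, -0.001, -1.0]]
travel [ 420.18500349 -353.31131299  -77.71478964]
```

```bash
python3 -m pendant '[{"travel":[0,0,-40],"delta_rot":[0,0,0],"gripper":1},{"travel":[0,0,-40],"delta_rot":[0,0,0],"gripper":1},{"travel":[0,0,-40],"delta_rot":[0,0,0],"gripper":1},{"travel":[0,0,-40],"delta_rot":[0,0,0],"gripper":1},{"travel":[0,0,-40],"delta_rot":[0,0,0],"gripper":1}]'
python3 -m pendant '[{"travel":[35,-29,0],"delta_rot":[0,0,0],"gripper":1},{"travel":[35,-29,0],"delta_rot":[0,0,0],"gripper":1},{"travel":[35,-29,0],"delta_rot":[0,0,0],"gripper":1},{"travel":[35,-29,0],"delta_rot":[0,0,0],"gripper":1},{"travel":[35,-29,0],"delta_rot":[0,0,0],"gripper":1},{"travel":[35,-29,0],"delta_rot":[0,0,0],"gripper":1},{"travel":[35,-29,0],"delta_rot":[0,0,0],"gripper":1},{"travel":[35,-29,0],"delta_rot":[0,0,0],"gripper":1},{"travel":[35,-29,0],"delta_rot":[0,0,0],"gripper":1},{"travel":[35,-29,0],"delta_rot":[0,0,0],"gripper":1},{"travel":[35,-29,0],"delta_rot":[0,0,0],"gripper":1},{"travel":[35,-29,0],"delta_rot":[0,0,0],"gripper":1}]'
python3 -m pendant '[{"travel":[0,0,40],"delta_rot":[0,0,0],"gripper":1},{"travel":[0,0,40],"delta_rot":[0,0,0],"gripper":1},{"travel":[0,0,40],"delta_rot":[0,0,0],"gripper":1},{"travel":[0,0,0],"delta_rot":[0,0,0],"gripper":1},{"travel":[0,0,0],"delta_rot":[0,0,0],"gripper":1}]'
python3 -c "
from h import *
C,im=shot('wrist','w1.png');np.savez('pics/w1',K=C[0],d=C[1],T=C[2])"
```

```text
time_s: 0.78
tcp_pos: [0.2403, -0.6037, 0.4236]
eef_rot: [-3.085, -0.591, 0.0]
force: [-0.1, 0.2, -0.0]
width: 0.0869
grip_force: 0.0
time_s: 2.28
tcp_pos: [0.5023, -0.1239, 0.4224]
eef_rot: [-3.085, -0.591, 0.0]
force: [1.0, 0.5, -0.1]
width: 0.087
grip_force: 0.0
time_s: 2.9
tcp_pos: [0.5024, -0.1254, 0.3042]
eef_rot: [3.085, 0.591, 0.002]
force: [0.3, 0.9, 0.8]
width: 0.0868
grip_force: 0.0
```

View pics/w1.png

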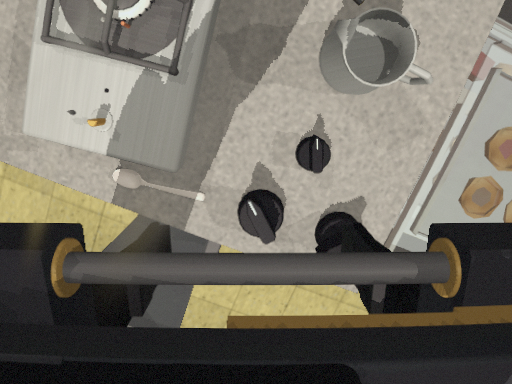

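The wrist view shows the small knob at (313,153) with its white line pointing up at about (317,141). It also shows the off pip at (107,90), the flame mark at (71,112) and the brass stem at (97,122). Now to measure these.

```bash
cat > m.py <<'E'
from h import *
def knob(C,im,roi):
    x0,y0,x1,y1=roi; g=im.max(2).astype(int)
    m=np.zeros(g.shape,np.uint8); m[y0:y1,x0:x1]=(g[y0:y1,x0:x1]<75)
    m=cv2.morphologyEx(m,cv2.MORPH_OPEN,np.ones((3,3),np.uint8))
    cs=cv2.findContours(m,cv2.RETR_EXTERNAL,cv2.CHAIN_APPROX_NONE)[0]; ct=max(cs,key=cv2.contourArea)
    P=plane(C,ct.reshape(-1,2),0.012)[:,:2]
    (cx,cy),r=cv2.minEnclosingCircle((P*1000).astype(np.float32)); print("circle",cx,cy,r)
    f=np.zeros_like(m); cv2.drawContours(f,[cv2.convexHull(ct)],-1,1,-1); f=cv2.erode(f,np.ones((3,3),np.uint8))
    w=np.argwhere((f>0)&(g>110))[:,::-1].astype(float)
    Q=plane(C,w,0.041)[:,:2]*1000; q=Q.mean(0); _,S,V=np.linalg.svd(Q-q)
    print("white",len(w),q,"dir",np.degrees(np.arctan2(V[0,1],V[0,0])),"centre->white",np.degrees(np.arctan2(q[1]-cy,q[0]-cx)),np.hypot(q[0]-cx,q[1]-cy))
E
python3 - <<'E'
from m import *
z=np.load("pics/w1.npz"); C=(z["K"],z["d"],z["T"]); im=cv2.imread("pics/w1.png")
knob(C,im,(290,128,336,176))
hs=cv2.cvtColor(im,cv2.COLOR_BGR2HSV)
m=((hs[...,1]>110)&(hs[...,0]>8)&(hs[...,0]<30)).astype(np.uint8); m[:95]=0; m[135:]=0; m[:,130:]=0;m[:,80:]=m[:,80:]; m[:,:78]=0
ys,xs=np.nonzero(m); print("brass",len(xs),xs.min(),xs.max(),ys.min(),ys.max())
print("brass@.083",plane(C,[[xs.mean(),ys.mean()]],.083))
for nm,(x,y) in dict(pip=(107,90),fl=(71,112)).items():
    s=im[y-6:y+7,x-6:x+7].max(2).astype(float); w=np.clip(s.max()-60-s,0,None); yy,xx=np.mgrid[y-6:y+7,x-6:x+7]
    u=[(w*xx).sum()/w.sum(),(w*yy).sum()/w.sum()]; print(nm,u,plane(C,[u],.056)[0])
cv2.imwrite("pics/c2.png",cv2.resize(im[75:145,50:130],(800,700))[:600])
E
```

```text
circle 530.4630737304688 -196.84400939941406 25.3756046295166
white 20 [ 546.25584303 -188.8968231 ] dir -154.22483621077006 centre->white 26.712307072625254 17.67963043428378
brass 100 88 104 119 125
brass@.083 [[0.48095395 0.0567043  0.083     ]]
pip [np.float64(106.2986301369863), np.float64(89.94977168949772)] [0.51479818 0.06633247 0.056     ]
fl [np.float64(71.97586941092973), np.float64(111.79843860894252)] [0.47588867 0.09854256 0.056     ]
```

View pics/c2.png

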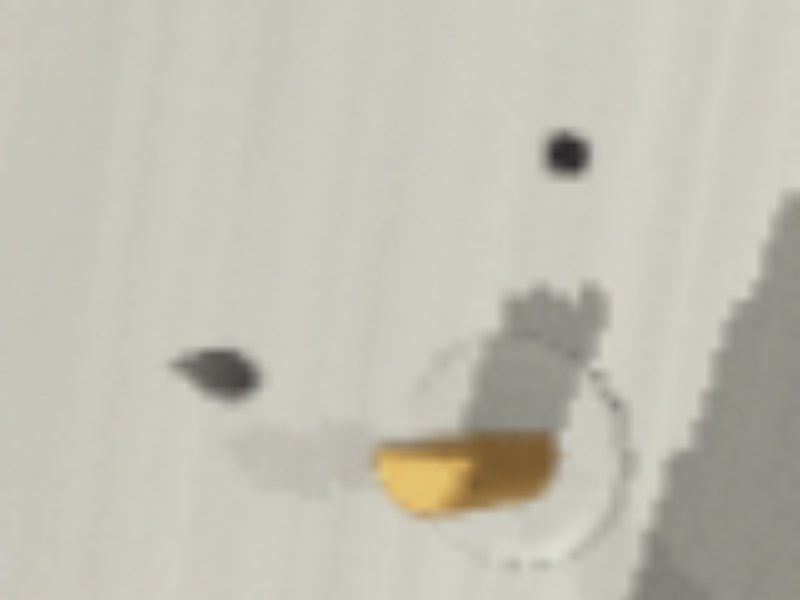

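```bash
python3 -m pendant '[{"travel":[-1,-29,20],"delta_rot":[0,0,0],"gripper":1},{"travel":[-1,-29,20],"delta_rot":[0,0,0],"gripper":1},{"travel":[-1,-29,30],"delta_rot":[0,0,0],"gripper":1},{"travel":[-1,-29,30],"delta_rot":[0,0,0],"gripper":1},{"travel":[-1,-29,30],"delta_rot":[0,0,0],"gripper":1},{"travel":[-1,-29,30],"delta_rot":[0,0,0],"gripper":1},{"travel":[0,0,0],"delta_rot":[0,0,0],"gripper":1},{"travel":[0,0,0],"delta_rot":[0,0,0],"gripper":1}]'
python3 -c "
from h import *
C,im=shot('wrist','w2.png');np.savez('pics/w2',K=C[0],d=C[1],T=C[2])
u=proj(C,[[.48,.062,.083]])[0].astype(int);print(u)
c=im[max(u[1]-50,0):u[1]+50,max(u[0]-60,0):u[0]+60];cv2.imwrite('pics/c3.png',cv2.cvtColor(cv2.resize(c,None,fx=6,fy=6,interpolation=cv2.INTER_CUBIC),cv2.COLOR_RGB2BGR));print(max(u[0]-60,0),max(u[1]-50,0))"
```

```text
time_s: 3.95
tcp_pos: [0.4334, 0.0339, 0.1442]
eef_rot: [3.085, 0.591, 0.004]
force: [0.2, -0.0, 0.1]
width: 0.0873
grip_force: 0.0
[242 124]
182 74
```

View pics/c3.png

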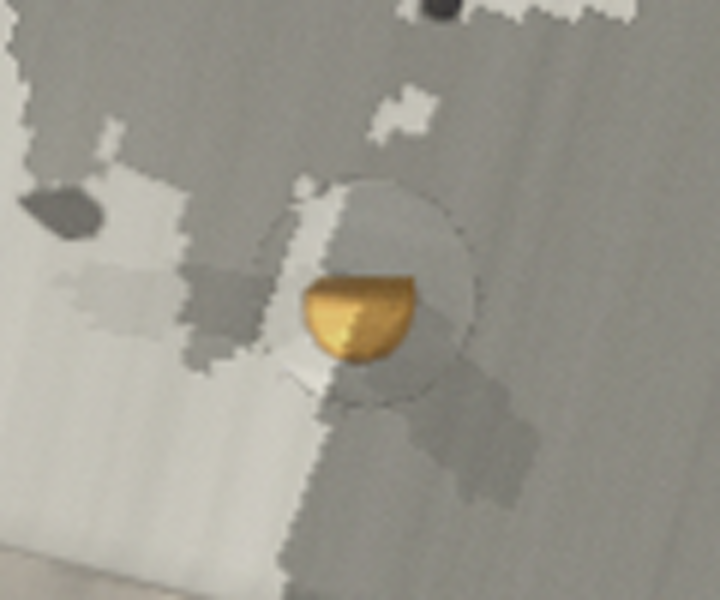

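The crop shows the D stem with its flat edge nearly horizontal, from crop (305,280) to (413,277). The flat faces image-up, which is roughly the tool's x heading. Now to measure it.

Run:
```python
from h import *
z=np.load("pics/w2.npz"); C=(z["K"],z["d"],z["T"]); im=cv2.imread("pics/w2.png")
big=cv2.resize(im[74:174,182:302],None,fx=6,fy=6,interpolation=cv2.INTER_CUBIC)
hs=cv2.cvtColor(big,cv2.COLOR_BGR2HSV); m=((hs[...,1]>110)&(hs[...,0]>8)&(hs[...,0]<30)).astype(np.uint8)
n,l,s,c=cv2.connectedComponentsWithStats(m); i=1+np.argmax(s[1:,4]); m=(l==i); print(s[i])
f=lambda p:np.c_[(p[:,0]+.5)/6-.5+182,(p[:,1]+.5)/6-.5+74]
xs=np.arange(s[i,0]+14,s[i,0]+s[i,2]-10); ed=np.array([[x,np.argmax(m[:,x])] for x in xs],float)
P=plane(C,f(ed),.082)[:,:2]; V=np.linalg.svd(P-P.mean(0))[2][0]; a=np.degrees(np.arctan2(V[1],V[0])); print("flat dir",a,"normal",(a+90)%180,P.mean(0))
ct=cv2.findContours(m.astype(np.uint8),0,cv2.CHAIN_APPROX_NONE)[0][0].reshape(-1,2).astype(float)
low=ct[ct[:,1]>s[i,1]+25]; Q=plane(C,f(low),.082)[:,:2]
A=np.c_[2*Q,np.ones(len(Q))]; r=np.linalg.lstsq(A,(Q**2).sum(1),rcond=None)[0]; print("circle",r[:2],np.sqrt(r[2]+r[:2]@r[:2]))
for nm,(x,y) in dict(pip=(440,6),fl=(68,212)).items(): print(nm,plane(C,f(np.array([[x,y]],float)),.056)[0])
```

```text
[ 307  278  107   83 7285]
flat dir -67.4971806783317 normal 22.502819321668298 [0.48259562 0.06315698]
circle [0.4797205 0.0623901] 0.005577666430447324
pip [0.51342625 0.06644976 0.056     ]
fl [0.47555388 0.09878891 0.056     ]
```

```bash
python3 -m pendant '[{"travel":[-11,42,0],"delta_rot":[0,0,0],"gripper":1},{"travel":[-11,42,0],"delta_rot":[0,0,0],"gripper":1},{"travel":[-11,42,0],"delta_rot":[0,0,0],"gripper":1},{"travel":[-11,42,0],"delta_rot":[0,0,0],"gripper":1},{"travel":[-11,42,0],"delta_rot":[0,0,0],"gripper":1},{"travel":[-11,42,0],"delta_rot":[0,0,0],"gripper":1},{"travel":[0,0,0],"delta_rot":[0,0,0],"gripper":1},{"travel":[0,0,0],"delta_rot":[0,0,0],"gripper":1}]'
python3 - <<'E'
from m import *
C,im=shot('wrist','w3.png');np.savez('pics/w3',K=C[0],d=C[1],T=C[2])
u=proj(C,[[.5305,-.197,.02]])[0].astype(int);print(u)
knob(C,im,(u[0]-45,max(u[1]-50,0),u[0]+45,u[1]+45))
c=im[max(u[1]-50,0):u[1]+50,u[0]-60:u[0]+60];print(u[0]-60,max(u[1]-50,0))
cv2.imwrite('pics/c4.png',cv2.cvtColor(cv2.convertScaleAbs(cv2.resize(c,None,fx=6,fy=6,interpolation=cv2.INTER_CUBIC),alpha=2),cv2.COLOR_RGB2BGR))
E
```

```text
time_s: 5.0
tcp_pos: [0.4642, -0.2247, 0.1432]
eef_rot: [3.086, 0.59, 0.001]
force: [0.2, 1.3, -0.4]
width: 0.0871
grip_force: 0.0
[254  96]
circle 531.0140380859375 -196.6748809814453 22.87483787536621
white 39 [ 543.75677609 -190.3543547 ] dir -152.7993842733435 centre->white 26.381874215448708 14.224149331341813
194 46
```

View pics/c4.png

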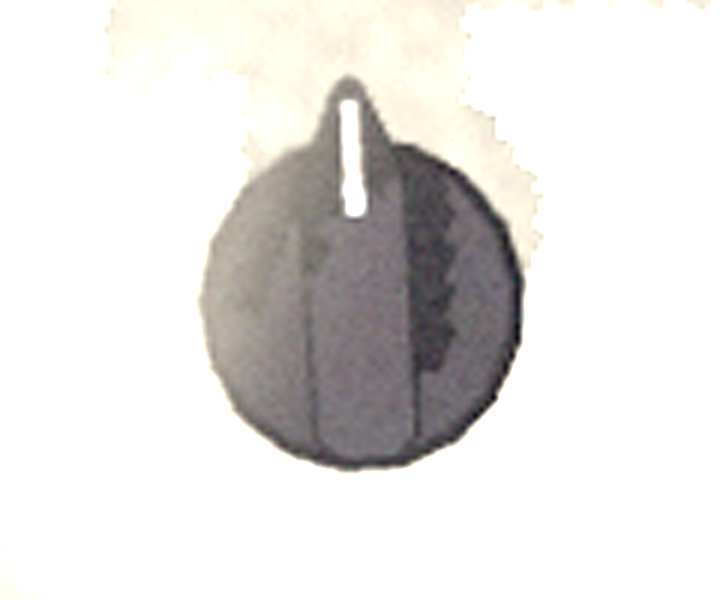

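Run:
```python
from m import *
z=np.load("pics/w1.npz"); C=(z["K"],z["d"],z["T"])
P=plane(C,[[343,25],[413,20],[380,11],[378,83],[428,78],[345,50],[415,50]],.10); print("rim",P.round(3))
z=np.load("pics/w3.npz"); C=(z["K"],z["d"],z["T"]); f=lambda p:(np.array(p,float)+.5)/6-.5+[194,46]
a=plane(C,f([[353,200],[367,437],[349,75]]),.041)[:,:2]; print("bar",a,np.degrees(np.arctan2(*(a[0]-a[1])[::-1])))
# axis: 27mm behind nose tip and -19 from tail
print("skirt",plane(C,f([[200,305],[522,300],[360,470],[300,155],[410,145]]),.009)[:,:2])
o=robot.get_obs(); M=R.from_rotvec(o["eef_rot"]).as_matrix(); print(M.T@(np.array([.531,-.197,.06])-o["tcp_pos"])*1000, o["eef_rot"])
h=np.radians(27);ux=np.array([np.cos(h),np.sin(h)]);uy=np.array([ux[1],-ux[0]])
print("body corners",[(np.array([.531,-.197])+i*.0375*ux+j*.095*uy).round(3) for i in(-1,1) for j in(-1,1)])
```

```text
rim [[ 0.667 -0.153  0.1  ]
 [ 0.699 -0.217  0.1  ]
 [ 0.694 -0.182  0.1  ]
 [ 0.63  -0.21   0.1  ]
 [ 0.655 -0.257  0.1  ]
 [ 0.646 -0.165  0.1  ]
 [ 0.674 -0.232  0.1  ]]
bar [[ 0.54148167 -0.1912946 ]
 [ 0.51547315 -0.20341338]
 [ 0.55491967 -0.18548599]] 24.983362914789414
skirt [[ 0.5222851  -0.17574749]
 [ 0.53934291 -0.21703093]
 [ 0.50934913 -0.20470869]
 [ 0.5460144  -0.18143957]
 [ 0.55276301 -0.19492937]]
[71.96254373 -0.41348334 83.1722665 ] [3.08520330e+00 5.91805657e-01 1.18021557e-03]
body corners [array([ 0.454, -0.129]), array([ 0.541, -0.299]), array([ 0.521, -0.095]), array([ 0.608, -0.265])]
```

```bash
python3 -m pendant '[{"travel":[36,0,0],"delta_rot":[0,0,0],"gripper":0.1},{"travel":[36,0,0],"delta_rot":[0,0,0],"gripper":0.1},{"travel":[0,0,40],"delta_rot":[0,0,-4.5],"gripper":0.1},{"travel":[0,0,40],"delta_rot":[0,0,0],"gripper":0.1},{"travel":[0,0,22],"delta_rot":[0,0,0],"gripper":0.1},{"travel":[0,0,15],"delta_rot":[0,0,0],"gripper":0.1},{"travel":[0,0,0],"delta_rot":[0,0,0],"gripper":0.1},{"travel":[0,0,0],"delta_rot":[0,0,0],"gripper":0.1}]' 25
python3 -c "
from h import *
o=robot.get_obs();M=R.from_rotvec(o['eef_rot']).as_matrix();print(M.round(4),M.T@(np.array([.5308,-.1971,.0205])-o['tcp_pos'])*1000)"
```

```text
time_s: 6.05
tcp_pos: [0.5316, -0.1977, 0.0267]
eef_rot: [3.059, 0.712, 0.002]
force: [-0.1, -0.1, 0.6]
width: 0.0479
grip_force: 0.0
[[ 8.971e-01  4.418e-01  1.600e-03]
 [ 4.418e-01 -8.971e-01 -5.000e-04]
 [ 1.200e-03  1.100e-03 -1.000e+00]] [-0.41938696 -0.87723914  6.20491242]
```

```bash
python3 -m pendant '[{"travel":[0,-1,6],"delta_rot":[0,0,0],"gripper":0.1},{"travel":[0,0,0],"delta_rot":[0,0,0],"gripper":-1},{"travel":[0,0,0],"delta_rot":[0,0,0],"gripper":-1},{"travel":[0,0,0],"delta_rot":[0,0,0],"gripper":-1},{"travel":[0,0,0],"delta_rot":[0,0,0],"gripper":-1},{"travel":[0,0,0],"delta_rot":[0,0,0],"gripper":-1}]' 35
python3 -m pendant '[{"travel":[0,0,-30],"delta_rot":[0,0,0],"gripper":-1},{"travel":[0,0,-30],"delta_rot":[0,0,0],"gripper":-1},{"travel":[0,0,-30],"delta_rot":[0,0,0],"gripper":-1},{"travel":[0,0,-30],"delta_rot":[0,0,0],"gripper":-1},{"travel":[0,0,0],"delta_rot":[0,0,0],"gripper":-1}]' 35
python3 -c "
from h import *
o=robot.get_obs();M=R.from_rotvec(o['eef_rot']).as_matrix();print(M[:,0],M.T@(np.array([.4798,.0622,.14])-o['tcp_pos'])*1000)
shot('wrist','w4.png');shot('side','s4.png')"
```

```text
time_s: 6.8
tcp_pos: [0.5303, -0.1969, 0.0196]
eef_rot: [3.06, 0.712, 0.0]
force: [0.0, 0.8, 1.5]
width: 0.0131
grip_force: 35.0
time_s: 7.42
tcp_pos: [0.5317, -0.1972, 0.142]
eef_rot: [3.057, 0.712, 0.006]
force: [0.2, 0.5, -1.1]
width: 0.0134
grip_force: 35.0
[0.89723085 0.44155226 0.00289799] [  67.93827569 -255.68719222    1.38116303]
```

View pics/w4.png

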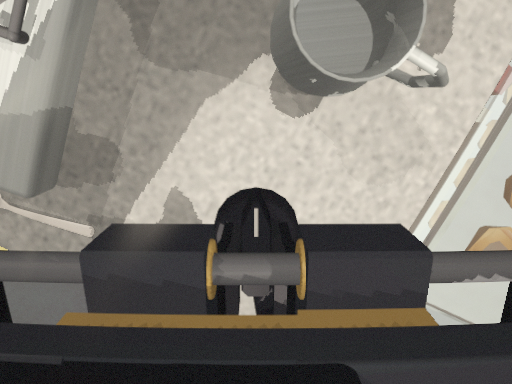

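The knob is in the hand, white line vertical at (257,222), so it is aligned with the tool. I'll check its offset in the hand against the skirt's front edge (row ~188).

Run:
```python
from h import *
c=robot.get_calibration("wrist"); C=cam("wrist"); C=(C[0],C[1],np.array(c["tool_from_camera"]))
a=np.linspace(0,2*np.pi,721); 
for zt in(1.6,19.6):
    p=proj(C,np.c_[23.5*np.cos(a),23.5*np.sin(a),0*a+zt]/1000); print("skirt z",zt,"top row",p[:,1].min().round(1),"at col",p[p[:,1].argmin(),0].round(1),"cols",p[:,0].min().round(1),p[:,0].max().round(1))
print(proj(C,np.array([[27,0,-21.4],[24.5,0,1.6],[24.5,0,19.6]])/1000))
im=cv2.imread("pics/w4.png").max(2); m=(im<75).astype(np.uint8)
print("tops",[(x,int(np.argmax(m[150:,x]))+150) for x in range(215,300,6)])
w=np.argwhere(im[190:245,240:275]>120); print(w.min(0)+[190,240],w.max(0)+[190,240])
z=np.load("pics/w3.npz")
```

```text
skirt z 1.6 top row 195.0 at col 256.5 cols 210.4 302.5
skirt z 19.6 top row 186.1 at col 256.4 cols 214.4 298.3
[[256.60278261 201.48967659]
 [256.45876543 193.02382877]
 [256.36922368 184.33942092]]
tops [(215, 221), (221, 207), (227, 199), (233, 195), (239, 191), (245, 190), (251, 189), (257, 188), (263, 189), (269, 190), (275, 193), (281, 196), (287, 202), (293, 210), (299, 225)]
[190 254] [236 274]
```

```bash
python3 -m pendant '[{"travel":[11,-43,0],"delta_rot":[0,0,0],"gripper":-1},{"travel":[11,-43,0],"delta_rot":[0,0,0],"gripper":-1},{"travel":[11,-43,0],"delta_rot":[0,0,0],"gripper":-1},{"travel":[11,-43,0],"delta_rot":[0,0,0],"gripper":-1},{"travel":[12,-42,0],"delta_rot":[0,0,0],"gripper":-1},{"travel":[12,-42,0],"delta_rot":[0,0,3.7],"gripper":-1},{"travel":[0,0,15],"delta_rot":[0,0,0],"gripper":-1},{"travel":[0,0,12],"delta_rot":[0,0,0],"gripper":-1},{"travel":[0,0,0],"delta_rot":[0,0,0],"gripper":-1},{"travel":[0,0,0],"delta_rot":[0,0,0],"gripper":-1}]' 35
cat > st.py <<'E'
from h import *
o=robot.get_obs();M=R.from_rotvec(o['eef_rot']).as_matrix();h=np.radians(22.5);t=np.array([.4798+.0003*np.cos(h),.0622+.0003*np.sin(h),.0876])
print("head",np.degrees(np.arctan2(M[1,0],M[0,0])),"tilt",M[:,2],"to home mm",M.T@(t-o['tcp_pos'])*1000,o["force"],o["torque"],o["tcp_pos"])
E
python3 st.py; python3 -c "
from h import *
C,im=shot('side','s5.png');shot('scene','c5.png');shot('wrist','w5.png')
u=proj(C,[[.48,.062,.09]])[0].astype(int);a=cv2.imread('pics/s5.png');cv2.imwrite('pics/s5c.png',cv2.resize(a[u[1]-40:u[1]+40,u[0]-50:u[0]+50],None,fx=7,fy=7,interpolation=2))"
```

```text
time_s: 8.78
tcp_pos: [0.4784, 0.062, 0.1125]
eef_rot: [-3.081, -0.611, 0.001]
force: [-1.5, 0.3, -0.2]
width: 0.0134
grip_force: 35.0
head 22.421161952016625 tilt [-4.68159308e-04  1.15016590e-04 -9.99999884e-01] to home mm [ 1.6516385   0.38604116 24.85013139] [-1.45307655  0.29916145 -0.19405084] [-0.04039619 -0.0514222   0.01298607] [0.47841477 0.06203885 0.11245088]
```

View pics/s5c.png

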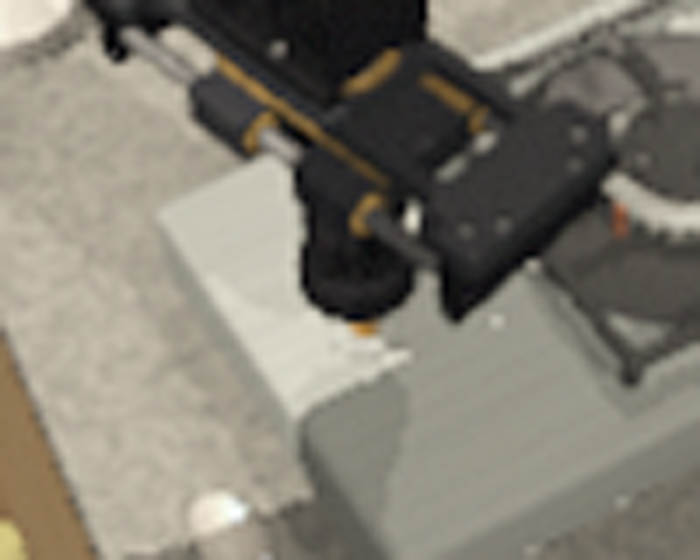

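The side crop shows the knob's skirt right above the brass stem, which is visible at crop (365,327). I'll correct x by 1.5 mm and lower gently.

```bash
python3 -m pendant '[{"travel":[1.5,0.4,4],"delta_rot":[0,0,0],"gripper":-1},{"travel":[0,0,4],"delta_rot":[0,0,0],"gripper":-1},{"travel":[0,0,3],"delta_rot":[0,0,0],"gripper":-1},{"travel":[0,0,2],"delta_rot":[0,0,0],"gripper":-1},{"travel":[0,0,0],"delta_rot":[0,0,0],"gripper":-1}]'; python3 st.py
python3 -m pendant '[{"travel":[0,0,2],"delta_rot":[0,0,0],"gripper":-1},{"travel":[0,0,2],"delta_rot":[0,0,0],"gripper":-1},{"travel":[0,0,0],"delta_rot":[0,0,0],"gripper":-1}]'; python3 st.py
```

```text
time_s: 9.55
tcp_pos: [0.4797, 0.0631, 0.0994]
eef_rot: [-3.081, -0.613, 0.001]
force: [0.4, -0.4, -0.6]
width: 0.0131
grip_force: 35.0
head 22.50701217007428 tilt [-3.56149300e-04  5.38022761e-05 -9.99999935e-01] to home mm [ 0.06705057  0.8859188  11.78302884] [ 0.36313103 -0.39011094 -0.60571208] [-0.03988326  0.00764174 -0.0068955 ] [0.47968029 0.06310695 0.09938321]
time_s: 9.93
tcp_pos: [0.4797, 0.0629, 0.0954]
eef_rot: [3.081, 0.613, -0.001]
force: [-0.7, -0.3, -1.8]
width: 0.0134
grip_force: 35.0
head 22.49352571856122 tilt [-3.21329616e-04 -8.66479863e-05 -9.99999945e-01] to home mm [0.10034794 0.70815921 7.7696948 ] [-0.65169837 -0.27552081 -1.76915987] [-0.18887134 -0.03388087 -0.01356176] [0.47971602 0.06293137 0.09536976]
```

```bash
python3 -m pendant '[{"travel":[0,0,3],"delta_rot":[0,0,0],"gripper":-1},{"travel":[0,0,2],"delta_rot":[0,0,0],"gripper":-1},{"travel":[0,0,2],"delta_rot":[0,0,0],"gripper":-1},{"travel":[0,0,0],"delta_rot":[0,0,0],"gripper":-1}]'; python3 st.py
python3 -m pendant '[{"travel":[0,0,2],"delta_rot":[0,0,0],"gripper":-1},{"travel":[0,0,2],"delta_rot":[0,0,0],"gripper":-1},{"travel":[0,0,0],"delta_rot":[0,0,0],"gripper":-1}]'; python3 st.py
```

```text
time_s: 10.42
tcp_pos: [0.4797, 0.0629, 0.0883]
eef_rot: [3.081, 0.613, -0.001]
force: [-0.0, -1.2, -0.7]
width: 0.0131
grip_force: 35.0
head 22.497340179326596 tilt [-3.10542749e-04 -8.95845722e-05 -9.99999948e-01] to home mm [0.10381366 0.70069534 0.71267048] [-0.03957766 -1.22584989 -0.74678551] [-0.44505225 -0.12971201 -0.01445667] [0.47971336 0.06292252 0.08831273]
time_s: 10.8
tcp_pos: [0.4799, 0.063, 0.0847]
eef_rot: [3.081, 0.613, 0.0]
force: [-1.4, -2.1, 5.6]
width: 0.0136
grip_force: 35.0
head 22.501267760956726 tilt [ 1.71767447e-04 -1.89254303e-04 -9.99999967e-01] to home mm [-0.1142108   0.67485971 -2.89500563] [-1.42374782 -2.14662805  5.58431521] [-0.74779164  0.39673865 -0.00588929] [0.47992491 0.06298145 0.08470484]
```

```bash
python3 -m pendant '[{"travel":[0,0.5,2],"delta_rot":[0,0,0],"gripper":-1},{"travel":[0,0,1.5],"delta_rot":[0,0,0],"gripper":-1},{"travel":[0,0,0],"delta_rot":[0,0,0],"gripper":-1}]'; python3 st.py
python3 -m pendant '[{"travel":[0,0,0.7],"delta_rot":[0,0,0],"gripper":-1},{"travel":[0,0,0],"delta_rot":[0,0,0],"gripper":-1}]'; python3 st.py
```

```text
time_s: 11.18
tcp_pos: [0.48, 0.0629, 0.0814]
eef_rot: [-3.081, -0.613, -0.0]
force: [-4.0, -1.8, 7.6]
width: 0.0131
grip_force: 35.0
head 22.51258737792206 tilt [ 3.56028279e-05  1.44881243e-04 -9.99999989e-01] to home mm [-0.16874767  0.56741988 -6.15400081] [-3.9605065  -1.7795544   7.59318208] [-0.41968941  0.76781232 -0.00550115] [0.48001601 0.06290449 0.08144608]
time_s: 11.42
tcp_pos: [0.4801, 0.0629, 0.0812]
eef_rot: [3.081, 0.613, 0.0]
force: [-6.0, -1.6, 13.5]
width: 0.0126
grip_force: 35.0
head 22.510151896889468 tilt [ 1.83163516e-04 -7.78897226e-05 -9.99999980e-01] to home mm [-0.23089177  0.55000818 -6.37269648] [-6.04656081 -1.62379671 13.53248417] [-0.50725341  1.2788326   0.00400375] [0.48008106 0.06291081 0.08122726]
```

```bash
python3 -m pendant '[{"travel":[-0.6,0,0],"delta_rot":[0,0,-5],"gripper":-1},{"travel":[0,0,0],"delta_rot":[0,0,-7],"gripper":-1},{"travel":[0,0,0],"delta_rot":[0,0,-7],"gripper":-1},{"travel":[0,0,0],"delta_rot":[0,0,-7],"gripper":-1},{"travel":[0,0,0],"delta_rot":[0,0,0],"gripper":-1}]'; python3 st.py
```

```text
time_s: 12.05
tcp_pos: [0.4802, 0.0625, 0.0813]
eef_rot: [2.863, 1.293, 0.002]
force: [-1.8, -2.6, 10.5]
width: 0.0135
grip_force: 35.0
head 48.601699829474526 tilt [ 1.41956581e-03 -1.10413046e-05 -9.99998992e-01] to home mm [-0.18299088  0.06767417 -6.32467388] [-1.77626181 -2.60667937 10.45434391] [-0.69786189  0.6036156   0.01574324] [0.48015639 0.06249675 0.08127543]
```

Forces are benign, so I'll keep turning.

```bash
python3 -m pendant '[{"travel":[0,0,0.2],"delta_rot":[0,0,-8],"gripper":-1},{"travel":[0,0,0],"delta_rot":[0,0,-8],"gripper":-1},{"travel":[0,0,0],"delta_rot":[0,0,-8],"gripper":-1},{"travel":[0,0,0],"delta_rot":[0,0,-8],"gripper":-1},{"travel":[0,0,0],"delta_rot":[0,0,0],"gripper":-1}]'; python3 st.py
python3 -m pendant '[{"travel":[0,0,0],"delta_rot":[0,0,-7],"gripper":-1},{"travel":[0,0,0],"delta_rot":[0,0,-7],"gripper":-1},{"travel":[0,0,0],"delta_rot":[0,0,0],"gripper":-1}]'; python3 st.py
```

```text
time_s: 12.68
tcp_pos: [0.4805, 0.0622, 0.0813]
eef_rot: [2.395, 2.031, 0.002]
force: [-2.5, -3.1, 12.1]
width: 0.0134
grip_force: 35.0
head 80.59951360768918 tilt [ 2.08062879e-03 -3.46019261e-04 -9.99997776e-01] to home mm [ 0.05301147 -0.45018394 -6.32145317] [-2.49483355 -3.09217045 12.10197236] [-0.94274465  0.4135359  -0.023549  ] [0.4805258  0.06218679 0.08127951]
time_s: 13.05
tcp_pos: [0.4807, 0.0621, 0.0813]
eef_rot: [2.13, 2.307, 0.002]
force: [-1.3, -3.9, 10.9]
width: 0.0133
grip_force: 35.0
head 94.57809860370647 tilt [ 2.37730247e-03 -3.64623972e-04 -9.99997108e-01] to home mm [ 0.25298006 -0.58797478 -6.30613867] [-1.33048053 -3.9188986  10.9218629 ] [-0.94267639  0.19079906 -0.00787032] [0.48069844 0.06210726 0.0812954 ]
```

```bash
for i in 1; do python3 -m pendant '[{"travel":[0,0,0.2],"delta_rot":[0,0,-5],"gripper":-1},{"travel":[0,0,0],"delta_rot":[0,0,-5],"gripper":-1},{"travel":[0,0,0],"delta_rot":[0,0,0],"gripper":-1}]'>/dev/null; python3 st.py
python3 -m pendant '[{"travel":[0,0,0],"delta_rot":[0,0,-4],"gripper":-1},{"travel":[0,0,0],"delta_rot":[0,0,0],"gripper":-1}]'>/dev/null; python3 st.py
python3 -m pendant '[{"travel":[0,0,0],"delta_rot":[0,0,-3],"gripper":-1},{"travel":[0,0,0],"delta_rot":[0,0,0],"gripper":-1}]'; python3 st.py; done
```

```text
head 104.54628954827787 tilt [ 2.67243458e-03 -4.21713739e-04 -9.99996340e-01] to home mm [ 0.38207959 -0.67929083 -6.33639153] [-1.47494428 -3.74600434 13.38676449] [-0.96827835  0.19640891 -0.01817155] [0.48084758 0.06211291 0.08126573]
head 108.53456532019848 tilt [ 2.78071004e-03 -4.83791363e-04 -9.99996017e-01] to home mm [ 0.43435476 -0.68601043 -6.33279379] [-1.3957775  -4.60898102 12.64134295] [-1.05291369  0.17923513 -0.05780874] [0.48088327 0.06211798 0.08126952]
time_s: 13.92
tcp_pos: [0.4809, 0.0622, 0.0813]
eef_rot: [1.766, 2.595, 0.002]
force: [-0.2, -3.4, 12.2]
width: 0.0132
grip_force: 35.0
head 111.51510544067445 tilt [ 2.89268956e-03 -3.59125882e-04 -9.99995752e-01] to home mm [ 0.43458812 -0.72093317 -6.33695747] [-0.1680875  -3.42190821 12.17636365] [-0.93801833  0.04419303 -0.06980111] [0.48092557 0.06217262 0.08126552]
```

```bash
python3 -m pendant '[{"travel":[0,0,0.2],"delta_rot":[0,0,-3],"gripper":-1},{"travel":[0,0,0],"delta_rot":[0,0,0],"gripper":-1}]'>/dev/null; python3 st.py
python3 -m pendant '[{"travel":[0,0,0],"delta_rot":[0,0,-3],"gripper":-1},{"travel":[0,0,0],"delta_rot":[0,0,0],"gripper":-1}]'; python3 st.py
```

```text
head 114.51969214701097 tilt [ 3.12046644e-03 -2.86221479e-04 -9.99995090e-01] to home mm [ 0.40419732 -0.8589319  -6.35830441] [-1.45081303 -3.21224688 13.15234572] [-0.92208182  0.17017336 -0.10001602] [0.48104622 0.0623017  0.08124469]
time_s: 14.42
tcp_pos: [0.4811, 0.0624, 0.0812]
eef_rot: [1.628, 2.684, 0.002]
force: [-1.3, -4.0, 13.4]
width: 0.0132
grip_force: 35.0
head 117.5170543067649 tilt [ 3.29081663e-03 -1.33883388e-04 -9.99994576e-01] to home mm [ 0.42054645 -0.94787092 -6.35789578] [-1.25589878 -4.01616322 13.35326419] [-0.8336449   0.08755465 -0.09025667] [0.48113302 0.06237891 0.08124554]
```

Run:
```python
from h import *
C,im=shot('wrist','w6.png')
for f in("w4","w6"):
    g=cv2.imread(f"pics/{f}.png").max(2); w=np.argwhere(g[203:240,245:268]>110); V=np.linalg.svd(w-w.mean(0))[2][0]; print(f,len(w),w.mean(0)+[203,245],np.degrees(np.arctan2(V[1],V[0])))
    m=g<75; print([(x,int(np.argmax(m[150:,x]))+150) for x in range(215,300,12)])
a=cv2.imread("pics/w6.png"); cv2.imwrite("pics/w6c.png",cv2.resize(a[120:290,160:350],None,fx=3.5,fy=3.5,interpolation=2))
```

```text
w4 116 [222.  255.5] 0.0
[(215, 221), (227, 199), (239, 191), (251, 189), (263, 189), (275, 193), (287, 202), (299, 225)]
w6 128 [221.0234375 255.7109375] -1.4957089085203439
[(215, 219), (227, 198), (239, 191), (251, 189), (263, 189), (275, 164), (287, 201), (299, 224)]
```

View pics/w6c.png

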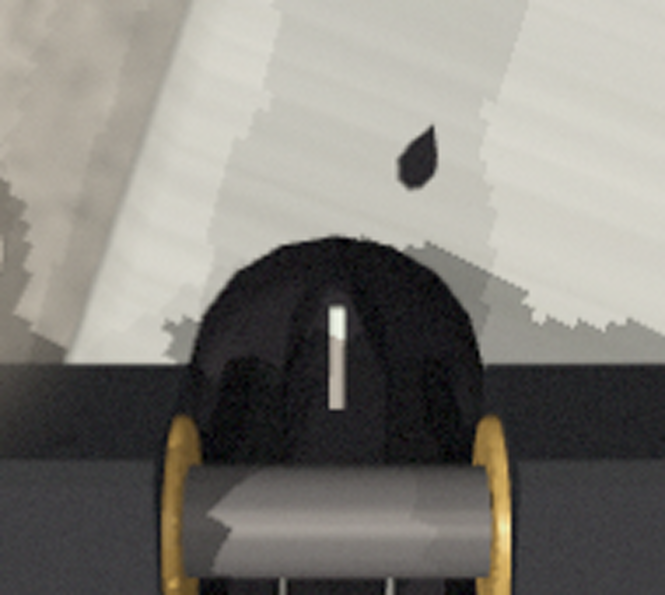

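The view shows the knob still straight in the grip, pointing about 20° past the flame mark at crop (418,160). That fits the stated lead on the stem at its stop. One more small turn will confirm the stop by torque.

```bash
python3 -m pendant '[{"travel":[0,0,0.2],"delta_rot":[0,0,-3],"gripper":-1},{"travel":[0,0,0],"delta_rot":[0,0,0],"gripper":-1},{"travel":[0,0,0],"delta_rot":[0,0,0],"gripper":-1}]'; python3 st.py
python3 -m pendant '[{"travel":[0,0,0],"delta_rot":[0,0,-2],"gripper":-1},{"travel":[0,0,0],"delta_rot":[0,0,0],"gripper":-1},{"travel":[0,0,0],"delta_rot":[0,0,0],"gripper":-1}]'; python3 st.py
```

```text
time_s: 14.85
tcp_pos: [0.4812, 0.0625, 0.0812]
eef_rot: [1.558, 2.725, 0.003]
force: [-2.0, -2.4, 15.5]
width: 0.0132
grip_force: 35.0
head 120.46865102594225 tilt [ 3.42124862e-03 -4.76659942e-05 -9.99994146e-01] to home mm [ 0.42934792 -1.03088581 -6.41084907] [-1.99706917 -2.36279247 15.54830402] [-0.74069968  0.19680081 -0.15152464] [0.48120533 0.06246717 0.08119297]
time_s: 15.22
tcp_pos: [0.4811, 0.0625, 0.0812]
eef_rot: [1.51, 2.752, 0.002]
force: [-1.3, -3.6, 15.9]
width: 0.013
grip_force: 35.0
head 122.47519545719565 tilt [ 3.14853169e-03 -1.44295144e-04 -9.99995033e-01] to home mm [ 0.39135107 -0.90046212 -6.44583876] [-1.25484533 -3.61904739 15.85528718] [-0.83279962  0.37273873 -0.1518325 ] [0.48106723 0.06246721 0.08115722]
```

```bash
python3 -m pendant '[{"travel":[0,0,0],"delta_rot":[0,0,0],"gripper":-1},{"travel":[0,0,0],"delta_rot":[0,0,0],"gripper":-1},{"travel":[0,0,0],"delta_rot":[0,0,0],"gripper":-1},{"travel":[0,0,0],"delta_rot":[0,0,0],"gripper":-1}]'; python3 st.py; python3 -c "
from workcell import robot
print(robot.sign_off())"
```

```text
time_s: 15.72
tcp_pos: [0.4811, 0.0625, 0.0812]
eef_rot: [1.51, 2.751, 0.002]
force: [-2.3, -2.1, 14.7]
width: 0.0137
grip_force: 35.0
head 122.47429330694703 tilt [ 3.22359426e-03 -1.82979975e-04 -9.99994787e-01] to home mm [ 0.42575496 -0.92429793 -6.4103498 ] [-2.29585219 -2.06468033 14.67240658] [-0.81965482  0.34070538 -0.16199237] [0.48110619 0.06245073 0.08119291]
the job is handed in; nothing more can be done
None
```

I handed the job in at about 15.7 s with the smallest knob fitted on the stem, held pushed in at about 15 N with a 35 N grip, and turned counter-clockwise until the torque rose at what I take to be the end stop; sign-off returned no verdict, and I could not see the stem itself under the knob.

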